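Load the bench mixer with the one full tumbling box

ROBOT

A 7-joint arm with a two-finger parallel gripper is mounted at the origin on a cart in front of the work surface, level with it; the furniture and walls round the work are solid. World frame = base frame: x ahead of the robot, y to its left, z up, the work surface at z = 0. Lengths are in mm, angles in rad, forces in N, time in s.
With the tool pointing down it reaches from about 425 to 875 mm from the base axis. Payload 8.4 kg.
Tool frame: the origin (TCP) lies between the finger pads; the fingertips stand 11 mm ahead of it and the grasp point (between the pads) lies 8 mm behind it; z points along the fingers, y is the direction in which the jaws open and shut (so a half turn about z gives the same grasp; the last joint's range is limited). The gripper opens to 85 mm and grips with 20 to 120 N. Pads are 22 mm wide; open, the fingers measure 114 mm over their backs; the gripper's body (76 mm by 85 mm) begins 54 mm behind the grasp point. The pads swing forward as they close: fully open they stand 13 mm farther back than shut.
Start: joints at [1.116, 0.333, 0.04, 1.465, -0.013, 1.343, -0.059], TCP at [226.398, -609.269, 242.308] pointing down, gripper open.
Joint ranges: [-2.58, 2.58], [-0.38, 2.09], [-1.3, 1.39], [0.25, 2.4], [-1.5, 4.64], [0.08, 2.09], [-2.65, 2.65]. Speed limits (rad/s): [2.22, 2.22, 2.79, 2.79, 3.14, 3.14, 3.14].

INTERFACE

Orientations are given as [roll, pitch, yaw] about the fixed x, y, z axes, in that order (R = Rz(yaw) Ry(pitch) Rx(roll)).
In Python, from plant import status, camera, camera_params, arm, find_in, pinpoint gives the robot as it stands.
- The arm moves only by the tool play_rows, never from a script. Its argument "moves" is text: rows parted by semicolons, each of 5 numbers parted by spaces: the shift along the tool's x, y, z in mm, then the turn about the tool's z in degrees, then the closure in counts, from 0 (fully open) to 255 (shut). In form: tx ty tz roll fingers; .... A call has 1 to 20 rows; each row is the pose to reach, as a shift and turn from the pose measured when the call began, along the tool's axes at that moment; what a row does not reach only later rows make up. A row lasts 1/8 s, in which the tool goes at most 62.5 mm and 10.7 degrees, less where a joint would pass 70% of its speed; a pose out of reach is approached as far as the arm can. A call with a gripper value outside its range is refused whole. The fingers move at their own pace and stop on an object; "force" is the grip in N (left out, the last holds). Time passes only in rows, so rows that repeat a pose let the fingers close. It gives the time, the measured TCP pose, the force and the opening at its end, in the units of the state.
- status.get_obs(): the state, without advancing time (a new reading comes with each control period).
- camera(name): name is "scene" or "top" or "wrist"; returns (picture, depth): 400x640x3 uint8, red, green, blue; 400x640 float32, mm along the optical axis (not along the pixel's ray), 0 where there is no reading.
- camera_params(name): a dict with "fov_y" (degrees; the focal length in pixels is half the picture's height over the tangent of half this angle, whatever the lens; pixels are square), "cx", "cy" (the principal point, pixels), "rvec" (rotation vector, rad) and "tvec" (3), from world to camera coordinates, as OpenCV has them. Camera axes: x right, y down, z forward; pixel columns grow to the right and rows downward; lengths in mm; the calibration is good to about 2 mm. A picture is of the moment at which its call begins: read the wrist's pose just before it. camera_params takes no time and is no camera call; for the wrist camera it gives the pose at the moment of the call.
- arm.job_done(): hands the job in, once; it reports no verdict.
Trained networks look in the newest picture that a camera, given by its name, has taken for a name from the list of things; names that differ only in an ending like _2 or _b are one class to them, and where a whole thing is asked for, a point or a joint stands for the part that bears it (a point fixed in the world has none). Each returns a list of dicts, best first, with "score" (0 to 1); they miss things now and then, are a little off and sometimes report something else, mostly with a low value. They report only what shows in the picture. A call takes as long as a camera call. They do not tell look-alikes from the thing itself.
- find_in(camera, thing): "centre" ([x, y, z] in mm, in the coordinates of the camera as it stood for that picture, good to about 4 mm: the middle of the surface that is visible of it).
- pinpoint(camera, thing): "centre" ([x, y, z] in mm, in the coordinates of the camera as it stood for that picture, good to about 4 mm: a listed point, or the origin of a listed thing).
The state is a dict: "time": time; "q": joint angles; "dq": joint speeds; "effort": joint torques, N m; "ee_pos": TCP position; "tool_rot": TCP orientation; "contact_force": force on the tool from outside, world axes, zero at the start; "torque": the same for the moment, N m; "grip_width": finger opening in mm.
Only numpy, scipy, OpenCV 4.12 (cv2) and the standard library are available. Lean on these libraries where they do the work, as an engineer would, in place of code of your own. Each camera call takes 0.05 s, during which the arm holds its last target. There are 200 camera calls.

TASK

Take last run's empty box out of the mixer. Of the identical closed boxes on the left of the worktop exactly one is loaded: lift them to feel which is the heavier, hang that one in the mixer with both axle ends fully down in the slots, then throw the mixer's drive lever right over. Stand every empty box, including the one from the mixer, upright in the white tray. Do not knock over the beaker or the bottles.

Things in the scene. Friction and masses are not known exactly. Their poses are not given: they have to be found in the camera images.
- box_1_axle (a point): Closed aluminium tumbling box. May be absent. Body 50 x 70 x 52 mm (x, y, z); steel axle, diameter 10, along y through it, 20 mm out at each end (110 over ends); grey grip rib on top 14 x 56 x 32 mm (x, y, z). 84 mm high in all. This point: middle of the axle, 34 mm above the underside, 50 mm below the rib's top; z up. Empty 0.25 kg, loaded 0.7 kg (+-8 %).
- box_2_axle (a point): Closed aluminium tumbling box. May be absent. Body 50 x 70 x 52 mm (x, y, z); steel axle, diameter 10, along y through it, 20 mm out at each end (110 over ends); grey grip rib on top 14 x 56 x 32 mm (x, y, z). 84 mm high in all. This point: middle of the axle, 34 mm above the underside, 50 mm below the rib's top; z up. Empty 0.25 kg, loaded 0.7 kg (+-8 %).
- box_3_axle (a point): Closed aluminium tumbling box. May be absent. Body 50 x 70 x 52 mm (x, y, z); steel axle, diameter 10, along y through it, 20 mm out at each end (110 over ends); grey grip rib on top 14 x 56 x 32 mm (x, y, z). 84 mm high in all. This point: middle of the axle, 34 mm above the underside, 50 mm below the rib's top; z up. Empty 0.25 kg, loaded 0.7 kg (+-8 %).
- box_4_axle (a point): Closed aluminium tumbling box. May be absent. Body 50 x 70 x 52 mm (x, y, z); steel axle, diameter 10, along y through it, 20 mm out at each end (110 over ends); grey grip rib on top 14 x 56 x 32 mm (x, y, z). 84 mm high in all. This point: middle of the axle, 34 mm above the underside, 50 mm below the rib's top; z up. Empty 0.25 kg, loaded 0.7 kg (+-8 %).
- box_5_axle (a point): Closed aluminium tumbling box. May be absent. Body 50 x 70 x 52 mm (x, y, z); steel axle, diameter 10, along y through it, 20 mm out at each end (110 over ends); grey grip rib on top 14 x 56 x 32 mm (x, y, z). 84 mm high in all. This point: middle of the axle, 34 mm above the underside, 50 mm below the rib's top; z up. Empty 0.25 kg, loaded 0.7 kg (+-8 %).
- box_6_axle (a point): Closed aluminium tumbling box. May be absent. Body 50 x 70 x 52 mm (x, y, z); steel axle, diameter 10, along y through it, 20 mm out at each end (110 over ends); grey grip rib on top 14 x 56 x 32 mm (x, y, z). 84 mm high in all. This point: middle of the axle, 34 mm above the underside, 50 mm below the rib's top; z up. Empty 0.25 kg, loaded 0.7 kg (+-8 %).
- old_box_axle (a point): Closed aluminium tumbling box. Last run's, empty, in the mixer at first. Body 50 x 70 x 52 mm (x, y, z); steel axle, diameter 10, along y through it, 20 mm out at each end (110 over ends); grey grip rib on top 14 x 56 x 32 mm (x, y, z). 84 mm high in all. This point: middle of the axle, 34 mm above the underside, 50 mm below the rib's top; z up. Empty 0.25 kg, loaded 0.7 kg (+-8 %).
- mixer_seat (a point): Fixed bench mixer: base 150 x 130 x 12 mm, two stands 12 mm thick, 90 mm high, 80 mm apart inside, each with an open slot from its top, 13 mm wide, flared at the mouth, for an axle end. This point: where the middle of the axle lies when both ends rest on the slot bottoms, 62 mm above the worktop; the axle then lies along y, z up. Drive lever 74 mm from here along -x.
- mixer_lever (a joint): Drive lever of the mixer (rad): 0 as found, leaning to the mixer's +y; 1.0 thrown right over to its -y (drive engaged). It stays where it is left; a push of a few N on its tip moves it.
- mixer_lever_tip (a point): Centre of the black ball (diameter 26 mm) at the end of the drive lever, a steel rod 80 mm long on a grey block on the mixer's base, in front (-x) of the stands; it swings in the mixer's y-z plane; the tip travels 77 mm.
- mixer: The same mixer as a whole. Origin at the underside of its base, straight below the seat point; same axes.
- tray: Flat white tray for empties, fixed, 130 x 290 mm (x, y) with a rim 16 mm high and 4 mm thick. Origin at the centre of its underside; the inner floor is 4 mm above. The boxes fit side by side in it with their axles along the tray's x.
- small_beaker: Small glass beaker, 47 mm wide, 56 mm high, bystander. Origin at the centre of its underside.
- wash_bottle: White plastic wash bottle, 73 mm wide, 188 mm high, bystander. Origin at the centre of its underside.
- amber_jar: Small amber stoppered bottle, 43 mm wide, 111 mm high, bystander. Origin at the centre of its underside.
Not all that is in view belongs to the job. What is shaped like the part that bears box_4_axle but turquoise is not meant.

How it is judged (in metres and radians):
On the way, in this order (a step that is already met when the one before it is completed fails the run):
1. last run's box is lifted out of the mixer (distance between old_box_axle and mixer_seat above 0.08 m), for 0.2 s.
2. the loaded box hangs in the mixer with both axle ends at the bottom of the slots, let go; its weight on the mixer shows that it is the loaded one ((((horizontal distance between box_1_axle and mixer_seat below 0.009 m and z of box_1_axle in the frame of mixer_seat between -0.003 and 0.003 m and angle between the y axis of box_1_axle and the y axis of mixer_seat, either way round below 0.05 rad) and contact force between box_1 and mixer above 4.5 N and linear speed of box_1 below 0.02 m/s) or ((horizontal distance between box_2_axle and mixer_seat below 0.009 m and z of box_2_axle in the frame of mixer_seat between -0.003 and 0.003 m and angle between the y axis of box_2_axle and the y axis of mixer_seat, either way round below 0.05 rad) and contact force between box_2 and mixer above 4.5 N and linear speed of box_2 below 0.02 m/s) or ((horizontal distance between box_3_axle and mixer_seat below 0.009 m and z of box_3_axle in the frame of mixer_seat between -0.003 and 0.003 m and angle between the y axis of box_3_axle and the y axis of mixer_seat, either way round below 0.05 rad) and contact force between box_3 and mixer above 4.5 N and linear speed of box_3 below 0.02 m/s) or ((horizontal distance between box_4_axle and mixer_seat below 0.009 m and z of box_4_axle in the frame of mixer_seat between -0.003 and 0.003 m and angle between the y axis of box_4_axle and the y axis of mixer_seat, either way round below 0.05 rad) and contact force between box_4 and mixer above 4.5 N and linear speed of box_4 below 0.02 m/s) or ((horizontal distance between box_5_axle and mixer_seat below 0.009 m and z of box_5_axle in the frame of mixer_seat between -0.003 and 0.003 m and angle between the y axis of box_5_axle and the y axis of mixer_seat, either way round below 0.05 rad) and contact force between box_5 and mixer above 4.5 N and linear speed of box_5 below 0.02 m/s) or ((horizontal distance between box_6_axle and mixer_seat below 0.009 m and z of box_6_axle in the frame of mixer_seat between -0.003 and 0.003 m and angle between the y axis of box_6_axle and the y axis of mixer_seat, either way round below 0.05 rad) and contact force between box_6 and mixer above 4.5 N and linear speed of box_6 below 0.02 m/s)) and contact force between the fingers and anything else below 0.2 N), for 0.3 s.
3. the drive lever is thrown over with the loaded box in place (value of joint mixer_lever above 0.85 rad and (((horizontal distance between box_1_axle and mixer_seat below 0.009 m and z of box_1_axle in the frame of mixer_seat between -0.003 and 0.003 m and angle between the y axis of box_1_axle and the y axis of mixer_seat, either way round below 0.05 rad) and contact force between box_1 and mixer above 4.5 N and linear speed of box_1 below 0.02 m/s) or ((horizontal distance between box_2_axle and mixer_seat below 0.009 m and z of box_2_axle in the frame of mixer_seat between -0.003 and 0.003 m and angle between the y axis of box_2_axle and the y axis of mixer_seat, either way round below 0.05 rad) and contact force between box_2 and mixer above 4.5 N and linear speed of box_2 below 0.02 m/s) or ((horizontal distance between box_3_axle and mixer_seat below 0.009 m and z of box_3_axle in the frame of mixer_seat between -0.003 and 0.003 m and angle between the y axis of box_3_axle and the y axis of mixer_seat, either way round below 0.05 rad) and contact force between box_3 and mixer above 4.5 N and linear speed of box_3 below 0.02 m/s) or ((horizontal distance between box_4_axle and mixer_seat below 0.009 m and z of box_4_axle in the frame of mixer_seat between -0.003 and 0.003 m and angle between the y axis of box_4_axle and the y axis of mixer_seat, either way round below 0.05 rad) and contact force between box_4 and mixer above 4.5 N and linear speed of box_4 below 0.02 m/s) or ((horizontal distance between box_5_axle and mixer_seat below 0.009 m and z of box_5_axle in the frame of mixer_seat between -0.003 and 0.003 m and angle between the y axis of box_5_axle and the y axis of mixer_seat, either way round below 0.05 rad) and contact force between box_5 and mixer above 4.5 N and linear speed of box_5 below 0.02 m/s) or ((horizontal distance between box_6_axle and mixer_seat below 0.009 m and z of box_6_axle in the frame of mixer_seat between -0.003 and 0.003 m and angle between the y axis of box_6_axle and the y axis of mixer_seat, either way round below 0.05 rad) and contact force between box_6 and mixer above 4.5 N and linear speed of box_6 below 0.02 m/s))), for 0.2 s.
At the end, for the whole second after the job is handed in: The loaded box hangs in the mixer (axle middle within 9 mm sideways, 3 mm in height of the seat, in line within 0.05 rad), lever past 0.85 rad; each empty box stands upright (0.15 rad) on the tray floor, its centre within 50 mm (x) and 130 mm (y) of the tray's; all at rest (all of step 3 and x of old_box_axle in the frame of tray between -0.05 and 0.05 m and y of old_box_axle in the frame of tray between -0.13 and 0.13 m and z of old_box_axle in the frame of tray below 0.043 m and angle between old_box_axle's own z axis and vertical below 0.15 rad and linear speed of old_box below 0.02 m/s and ((x of box_1_axle in the frame of tray between -0.05 and 0.05 m and y of box_1_axle in the frame of tray between -0.13 and 0.13 m and z of box_1_axle in the frame of tray below 0.043 m and angle between box_1_axle's own z axis and vertical below 0.15 rad and linear speed of box_1 below 0.02 m/s) or ((horizontal distance between box_1_axle and mixer_seat below 0.009 m and z of box_1_axle in the frame of mixer_seat between -0.003 and 0.003 m and angle between the y axis of box_1_axle and the y axis of mixer_seat, either way round below 0.05 rad) and contact force between box_1 and mixer above 4.5 N and linear speed of box_1 below 0.02 m/s)) and ((x of box_2_axle in the frame of tray between -0.05 and 0.05 m and y of box_2_axle in the frame of tray between -0.13 and 0.13 m and z of box_2_axle in the frame of tray below 0.043 m and angle between box_2_axle's own z axis and vertical below 0.15 rad and linear speed of box_2 below 0.02 m/s) or ((horizontal distance between box_2_axle and mixer_seat below 0.009 m and z of box_2_axle in the frame of mixer_seat between -0.003 and 0.003 m and angle between the y axis of box_2_axle and the y axis of mixer_seat, either way round below 0.05 rad) and contact force between box_2 and mixer above 4.5 N and linear speed of box_2 below 0.02 m/s)) and ((x of box_3_axle in the frame of tray between -0.05 and 0.05 m and y of box_3_axle in the frame of tray between -0.13 and 0.13 m and z of box_3_axle in the frame of tray below 0.043 m and angle between box_3_axle's own z axis and vertical below 0.15 rad and linear speed of box_3 below 0.02 m/s) or ((horizontal distance between box_3_axle and mixer_seat below 0.009 m and z of box_3_axle in the frame of mixer_seat between -0.003 and 0.003 m and angle between the y axis of box_3_axle and the y axis of mixer_seat, either way round below 0.05 rad) and contact force between box_3 and mixer above 4.5 N and linear speed of box_3 below 0.02 m/s)) and ((x of box_4_axle in the frame of tray between -0.05 and 0.05 m and y of box_4_axle in the frame of tray between -0.13 and 0.13 m and z of box_4_axle in the frame of tray below 0.043 m and angle between box_4_axle's own z axis and vertical below 0.15 rad and linear speed of box_4 below 0.02 m/s) or ((horizontal distance between box_4_axle and mixer_seat below 0.009 m and z of box_4_axle in the frame of mixer_seat between -0.003 and 0.003 m and angle between the y axis of box_4_axle and the y axis of mixer_seat, either way round below 0.05 rad) and contact force between box_4 and mixer above 4.5 N and linear speed of box_4 below 0.02 m/s)) and ((x of box_5_axle in the frame of tray between -0.05 and 0.05 m and y of box_5_axle in the frame of tray between -0.13 and 0.13 m and z of box_5_axle in the frame of tray below 0.043 m and angle between box_5_axle's own z axis and vertical below 0.15 rad and linear speed of box_5 below 0.02 m/s) or ((horizontal distance between box_5_axle and mixer_seat below 0.009 m and z of box_5_axle in the frame of mixer_seat between -0.003 and 0.003 m and angle between the y axis of box_5_axle and the y axis of mixer_seat, either way round below 0.05 rad) and contact force between box_5 and mixer above 4.5 N and linear speed of box_5 below 0.02 m/s)) and ((x of box_6_axle in the frame of tray between -0.05 and 0.05 m and y of box_6_axle in the frame of tray between -0.13 and 0.13 m and z of box_6_axle in the frame of tray below 0.043 m and angle between box_6_axle's own z axis and vertical below 0.15 rad and linear speed of box_6 below 0.02 m/s) or ((horizontal distance between box_6_axle and mixer_seat below 0.009 m and z of box_6_axle in the frame of mixer_seat between -0.003 and 0.003 m and angle between the y axis of box_6_axle and the y axis of mixer_seat, either way round below 0.05 rad) and contact force between box_6 and mixer above 4.5 N and linear speed of box_6 below 0.02 m/s))); the robot touches nothing.
It fails at once if the beaker or a bottle is knocked over (angle between any of small_beaker, wash_bottle, amber_jar's own z axis and vertical above 0.6 rad).
Of box_2, box_4 only 1 to 1 are there at a start; the rules pass over those that are not, and their reading is None.
Of box_1, box_5 only 1 to 1 are there at a start; the rules pass over those that are not, and their reading is None.
Of box_3, box_6 only 1 to 2 are there at a start; the rules pass over those that are not, and their reading is None.
At some moment in a run one of box_3, box_6 may be knocked a few centimetres aside while the robot is not near it.
Once in a run the grip may slacken for a moment while it holds something.
It also fails if it takes over 208 s, if anything falls off the work surface, if the arm or the gripper's body presses on something with over 40 N, if the wrist force passes 120 N, or if a joint passes its speed limit or range.

## Working session

There is one attempt and no reset: what is moved stays moved. The work goes in short steps, Python scripts to look and compute and a tool call to move; the robot and the scene stay as the last step left them, time stands still between calls to the robot, and variables do not carry over. Pictures are saved under pics/ and viewed, about 12 in all and at most 16, crops included, and the job is handed in when it is done.

Besides the shell and the picture viewer there is one more tool, called after "Emit:" in YAML: its name, and indented under it one key for each argument. play_rows: Moves the arm, as the interface text tells. Its arguments: {"type":"object","properties":{"moves":{"type":"string"},"force":{"type":"number"}},"required":["moves"]}

```bash
mkdir -p pics; ls; cat > h.py <<'E'
import numpy as np, cv2
from scipy.spatial.transform import Rotation as R
from plant import status, camera, camera_params, arm, find_in, pinpoint
def shot(name, fn=None):
    p=camera_params(name); im,d=camera(name)
    if fn: cv2.imwrite('pics/'+fn, im[:,:,::-1])
    return p,im,d
def K(p): 
    f=200/np.tan(np.radians(p['fov_y'])/2); return f,p['cx'],p['cy']
def toW(p,c): return R.from_rotvec(np.ravel(p['rvec'])).inv().apply(np.atleast_2d(c)-np.ravel(p['tvec']))
def px(p,w):
    c=R.from_rotvec(np.ravel(p['rvec'])).apply(np.atleast_2d(w))+np.ravel(p['tvec']); f,cx,cy=K(p)
    return np.c_[f*c[:,0]/c[:,2]+cx,f*c[:,1]/c[:,2]+cy]
def cloud(p,d):
    f,cx,cy=K(p); v,u=np.mgrid[:400,:640]
    return toW(p,np.stack([(u-cx)/f*d,(v-cy)/f*d,d],-1).reshape(-1,3)).reshape(400,640,3)
def look(name,p,things,fn=pinpoint):
    for t in things:
        for r in fn(name,t):
            w=toW(p,r['centre'])[0]; print(t,round(r['score'],2),w.round(0),px(p,w)[0].round(0))
E
python3 - <<'E'
from h import *
s=status.get_obs(); print(s)
for n in('scene','top'):
    p,im,d=shot(n,n+'0.png'); print(n,p); np.savez(n+'0.npz',im=im,d=d)
    look(n,p,['box_1_axle','old_box_axle','mixer_seat','mixer_lever_tip','tray','small_beaker','wash_bottle','amber_jar'])
E
```

```text
pics
{'time': 0.0, 'q': array([ 1.11585324,  0.33387982,  0.03986997,  1.46628923, -0.01338357,
        1.343297  , -0.0584995 ]), 'dq': array([ 1.72799880e-03,  1.92527612e-03, -6.42507113e-06,  4.75522688e-05,
        1.01426353e-03,  6.02034618e-04, -7.38803512e-04]), 'effort': array([-2.84820208e-04, -6.58543611e+01,  1.36578228e+00, -4.05569279e+01,
        1.69341057e-02,  1.22350868e-02,  1.57811650e-05]), 'ee_pos': array([ 226.20205449, -608.8955726 ,  241.43250816]), 'tool_rot': array([-3.13998967e+00,  1.22836709e-04,  3.55733557e-01]), 'contact_force': array([-0.49897511,  0.38870844, -0.58722166]), 'torque': array([-0.00258095,  0.01697051, -0.00343979]), 'grip_width': 85.2853167615898}
scene {'fov_y': 47.70182205200546, 'cx': 315.13222160587804, 'cy': 209.6514367140244, 'rvec': array([ 0.95073799,  2.71498079, -0.73617181]), 'tvec': array([ 381.49662385, -289.83686392, 1670.26868113])}
old_box_axle 0.87 [ 485. -273.   65.] [267. 139.]
mixer_seat 0.89 [ 485. -272.   61.] [267. 140.]
mixer_lever_tip 0.39 [ 401. -246.  101.] [290. 125.]
tray 0.92 [431. -10.   2.] [326. 191.]
wash_bottle 0.8 [ 644. -339.    3.] [221. 161.]
amber_jar 0.76 [684. 151.  -1.] [296. 268.]
top {'fov_y': 44.816550534929135, 'cx': 312.1443255651756, 'cy': 194.6858965014422, 'rvec': array([ 1.63842183, -2.05356073,  0.74968278]), 'tvec': array([ 202.48746717,  469.17016372, 1431.65018324])}
box_1_axle 0.15 [437.  -4.  -3.] [343. 235.]
old_box_axle 0.73 [ 483. -268.   63.] [412. 200.]
old_box_axle 0.7 [458. 397.  40.] [226. 244.]
mixer_seat 0.57 [ 479. -270.   63.] [413. 201.]
mixer_lever_tip 0.66 [575. 196.  32.] [279. 208.]
mixer_lever_tip 0.63 [ 408. -236.  109.] [413. 210.]
tray 0.69 [434.  -4.  -4.] [343. 236.]
small_beaker 0.62 [518. 478.   2.] [202. 240.]
wash_bottle 0.82 [ 639. -333.    1.] [411. 177.]
amber_jar 0.74 [689. 154.  -1.] [284. 188.]
```

View pics/scene0.png

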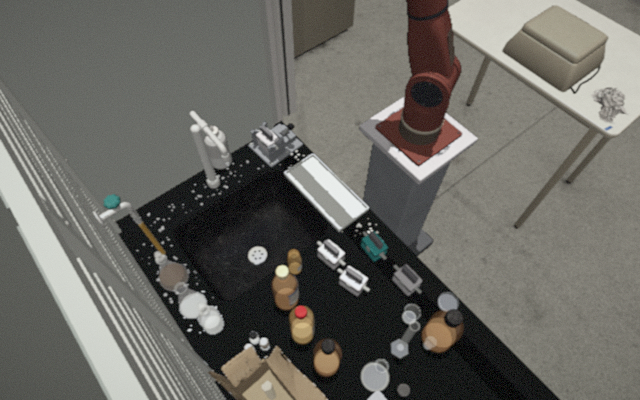

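View pics/top0.png

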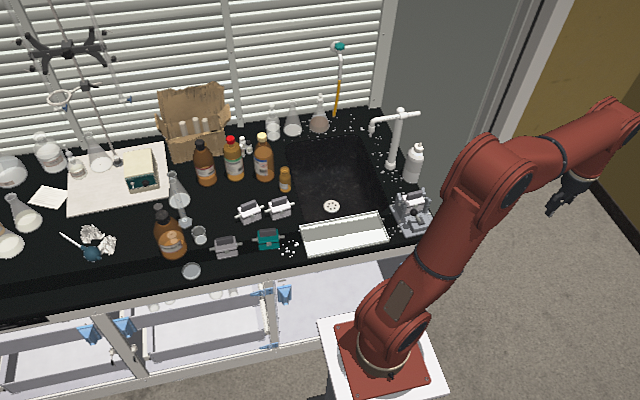

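Scene picture: three aluminium boxes at scene px (331,254), (352,280), (407,279), which are top px (281,207), (249,211), (226,246). The turquoise look-alike is at scene (375,245), top (268,240), and isn't meant. The mixer with the old box is at scene (270,140) and the white tray at (326,191), in front of the sink. Next I'll measure the ribs from depth and take one enlarged crop.

```bash
python3 - <<'E'
from h import *
C={}
for n in('scene','top'):
    z=np.load(n+'0.npz'); p=camera_params(n); X=cloud(p,z['d']); im=z['im']; C[n]=X
    ok=z['d']>0
    for (lab,lo,hi,x0,x1,y0,y1) in [('ribs',70,95,400,720,40,520),('mixrib',98,120,455,540,-320,-215),('base',25,58,400,720,40,520)]:
        m=ok&(X[...,2]>lo)&(X[...,2]<hi)&(X[...,0]>x0)&(X[...,0]<x1)&(X[...,1]>y0)&(X[...,1]<y1)
        k,L,st,_=cv2.connectedComponentsWithStats(m.astype(np.uint8))
        for i in range(1,k):
            if st[i,4]<12: continue
            q=X[L==i]; c=q.mean(0); w,v=np.linalg.eigh(np.cov((q[:,:2]-c[:2]).T))
            print(n,lab,st[i],c.round(0),'yaw',np.degrees(np.arctan2(v[1,1],v[0,1])).round(0),'len',(np.sqrt(w*12)).round(0),'zmax',q[:,2].max().round(0),im[L==i].mean(0).round(0))
    # tray: rim points
    m=ok&(X[...,2]>8)&(X[...,2]<22)&(X[...,0]>330)&(X[...,0]<530)&(X[...,1]>-190)&(X[...,1]<170)&(im.min(2)>130)
    q=X[m][:,:2].astype(np.float32); print('tray',cv2.minAreaRect(q))
    m=ok&(abs(X[...,2])<8)&(X[...,0]>330)&(X[...,0]<530)&(X[...,1]>-190)&(X[...,1]<170)&(im.min(2)>130)
    q=X[m][:,:2].astype(np.float32); print('trayfloor',cv2.minAreaRect(q), m.sum())
    a=im[180:300,260:440] if n=='scene' else im[180:260,190:320]
    cv2.imwrite(f'pics/{n}_crop.png',cv2.resize(a,None,fx=4,fy=4,interpolation=cv2.INTER_CUBIC)[:,:,::-1])
E
```

```text
scene ribs [369 231  15  16  98] [458. 254.  82.] yaw 86.0 len [15. 57.] zmax 88.0 [71. 76. 77.]
scene ribs [324 240  16  15 102] [579. 192.  81.] yaw 98.0 len [15. 55.] zmax 88.0 [137. 135. 136.]
scene ribs [287 255  15  11  72] [692. 158.  79.] yaw 147.0 len [24. 42.] zmax 95.0 [118.  95.  61.]
scene ribs [402 265  17  17 113] [457. 396.  81.] yaw 90.0 len [14. 56.] zmax 88.0 [74. 73. 75.]
scene ribs [346 267  18  15 109] [583. 299.  82.] yaw 105.0 len [15. 56.] zmax 89.0 [139. 138. 139.]
scene ribs [370 362   6   6  12] [712. 517.  81.] yaw -178.0 len [ 6. 18.] zmax 93.0 [163. 165. 163.]
scene mixrib [261 125  13  13  74] [ 483. -268.  110.] yaw 97.0 len [15. 57.] zmax 118.0 [127. 125. 126.]
scene base [362 231  26  29 331] [464. 258.  46.] yaw 92.0 len [52. 90.] zmax 58.0 [53. 95. 92.]
scene base [318 239  28  28 339] [584. 199.  47.] yaw 106.0 len [52. 89.] zmax 58.0 [177. 178. 178.]
scene base [288 263  14   9  59] [695. 163.  43.] yaw 146.0 len [14. 42.] zmax 57.0 [127. 108.  78.]
scene base [394 264  29  30 366] [463. 401.  47.] yaw 97.0 len [51. 89.] zmax 58.0 [118. 116. 116
[... 1336 characters left out ...]
01  30  16 243] [563. 196.  45.] yaw 91.0 len [41. 89.] zmax 58.0 [186. 183. 183.]
top base [235 204  29  18 244] [567. 301.  45.] yaw 97.0 len [41. 91.] zmax 58.0 [187. 184. 184.]
top base [192 226  15  16 143] [521. 481.  42.] yaw -173.0 len [43. 59.] zmax 58.0 [131. 132. 130.]
top base [252 229  33  18 276] [442. 257.  45.] yaw 85.0 len [39. 91.] zmax 58.0 [ 42. 101.  99.]
top base [210 236  33  20 276] [440. 399.  45.] yaw 91.0 len [40. 91.] zmax 58.0 [126. 123. 123.]
tray ((434.93316650390625, -6.9652099609375), (137.0951385498047, 290.6690368652344), 0.8599663972854614)
trayfloor ((436.20831298828125, -9.807632446289062), (355.69305419921875, 141.8666229248047), 88.66777801513672) 1984
```

View pics/scene_crop.png

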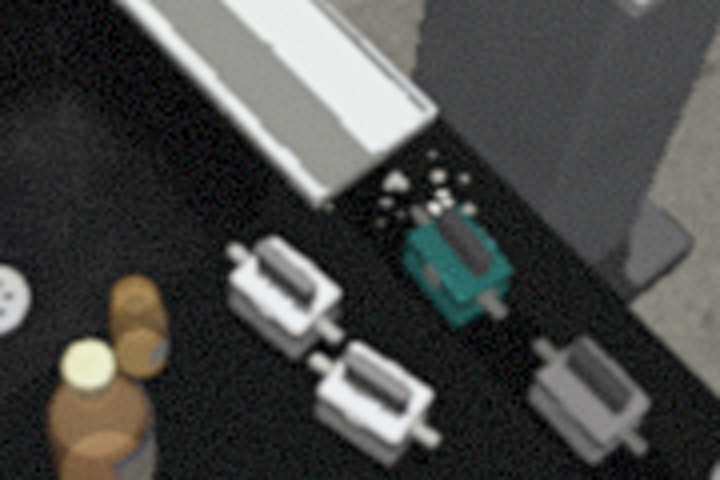

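The crop confirms it: three bare aluminium boxes A (~577,193), B (~580,300) and C (~454,397), plus the turquoise decoy near (455,254), which I'll leave alone. First stop is above the mixer.

```bash
cat >> h.py <<'E'
def goto(x,y,z,yaw):
    "print tool-axis deltas from measured pose to world target (tool down, yaw deg mod 180)"
    s=status.get_obs(); Rm=R.from_euler('xyz',s['tool_rot']); d=Rm.inv().apply(np.array([x,y,z])-s['ee_pos'])
    dy=(yaw-np.degrees(s['tool_rot'][2])+90)%180-90
    print('t',round(s['time'],2),'d',d.round(1),'roll',round(-dy,1),'yaw',np.degrees(s['tool_rot']).round(1),'q7',s['q'][6].round(2),'F',s['contact_force'].round(2),'w',round(s['grip_width'],1))
E
python3 -c "
from h import *
goto(481,-268,270,95)"
```

```text
t 0.9 d [ 357.5 -231.2  -27.7] roll -74.6 yaw [-180.    -0.    20.4] q7 -0.06 F [ 0.12 -1.09 -0.15] w 85.2
```

Emit:
play_rows:
  moves: "357 -231 -28 -75 0;357 -231 -28 -75 0;357 -231 -28 -75 0;357 -231 -28 -75 0;357 -231 -28 -75 0;357 -231 -28 -75 0;357 -231 -28 -75 0;357 -231 -28 -75 0;357 -231 -28 -75 0;357 -231 -28 -75 0;357 -231 -28 -75 0;357 -231 -28 -75 0"
  force: 60

```text
time: 2.4
ee_pos: [480.3, -268.9, 270.3]
tool_rot: [-3.142, -0.0, 1.664]
contact_force: [0.5, -0.6, -0.2]
grip_width: 85.6
```

```bash
cat >> h.py <<'E'
def wribs(x,y,zt,fn=None,rad=75,h=26):
    "rib top(s) near x,y: zt= rib top height"
    p,im,d=shot('wrist',fn); X=cloud(p,d); m=(d>0)&(X[...,2]>zt-h)&(X[...,2]<zt+9)&(np.hypot(X[...,0]-x,X[...,1]-y)<rad)
    k,L,st,_=cv2.connectedComponentsWithStats(m.astype(np.uint8))
    for i in range(1,k):
        if st[i,4]<60: continue
        q=X[L==i]; t=q[q[:,2]>np.percentile(q[:,2],90)-8]; (c,wh,a)=cv2.minAreaRect(t[:,:2].astype(np.float32))
        yaw=a if wh[0]>wh[1] else a+90
        print('rib',st[i][:4],'c',np.round(c,1),'mean',t.mean(0).round(1),'size',np.round(wh,0),'yaw',round(yaw%180,1),'col',im[L==i].mean(0).round(0))
    return p,im,d,X
E
python3 - <<'E'
from h import *
goto(481,-268,270,95)
p,im,d,X=wribs(481,-268,112,'w1.png')
look('wrist',p,['old_box_axle','mixer_seat','mixer_lever_tip','mixer'])
E
```

```text
t 2.4 d [0.9 0.8 0.3] roll 0.3 yaw [-180.    -0.    95.3] q7 0.48 F [ 0.54 -0.63 -0.19] w 85.6
rib [291 130  14  13] c [ 450.2 -226.2] mean [ 449.9 -225.9   89.5] size [13. 12.] yaw 3.5 col [111. 111. 107.]
rib [341 131  14  13] c [ 501.5 -222.6] mean [ 501.6 -222.4   89.3] size [14. 12.] yaw 4.3 col [110. 109. 105.]
rib [252 142   9  15] c [ 413.2 -240.9] mean [ 413.2 -240.4  109.1] size [15.  3.] yaw 69.1 col [36. 35. 33.]
rib [315 154  15  58] c [ 479.3 -269.8] mean [ 478.9 -268.3  111.2] size [14. 55.] yaw 94.8 col [150. 143. 138.]
rib [291 214  13  12] c [ 455.8 -317.7] mean [ 455.8 -317.1   89.3] size [13. 13.] yaw 3.9 col [186. 186. 180.]
rib [338 215  13  13] c [ 508.3 -314.1] mean [ 508.  -313.7   89.4] size [13. 12.] yaw 6.3 col [195. 195. 187.]
old_box_axle 0.77 [ 479. -273.   59.] [322. 177.]
mixer_lever_tip 0.82 [ 404. -238.  104.] [248. 145.]
```

View pics/w1.png

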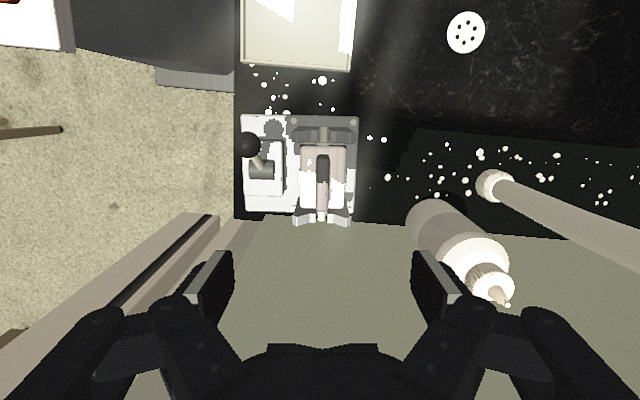

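Wrist view: old box in the mixer at px (323,180), lever ball (249,145), wash bottle (465,255) well clear. Seat ≈ (479,-270), axle yaw ≈ 94.3°. I'll descend and grip.

Emit:
play_rows:
  moves: "-1 -1 40 1 120;-1 -1 80 1 120;-1 -1 120 1 120;-1 -1 150 1 120;-1 -1 165 1 120;-1 -1 174 1 120;-1 -1 174 1 120;-1 -1 174 1 255;-1 -1 174 1 255;-1 -1 174 1 255;-1 -1 174 1 255;-1 -1 174 1 255;-1 -1 174 1 255;-1 -1 174 1 255"
  force: 60

```text
time: 4.4
ee_pos: [480.3, -269.9, 97.4]
tool_rot: [3.14, 0.001, 1.647]
contact_force: [-1.1, -0.0, 5.7]
grip_width: 12.8
```

Emit:
play_rows:
  moves: "0 0 -15 0 255;0 0 -35 0 255;0 0 -60 0 255;0 0 -85 0 255;0 0 -105 0 255;0 0 -105 0 255;0 0 -105 0 255;0 0 -105 0 255"

```text
time: 5.4
ee_pos: [479.6, -269.5, 201.3]
tool_rot: [-3.142, 0.0, 1.647]
contact_force: [0.7, -0.5, -1.6]
grip_width: 13.0
```

```bash
python3 - <<'E'
from h import *
goto(440,-99,150,1)
goto(440,-99,71,1)
E
```

```text
t 5.4 d [173.  -26.4  51.3] roll -86.6 yaw [-180.     0.    94.4] q7 0.45 F [ 0.7  -0.54 -1.61] w 13.0
t 5.4 d [173.  -26.4 130.3] roll -86.6 yaw [-180.     0.    94.4] q7 0.45 F [ 0.7  -0.54 -1.61] w 13.0
```

Emit:
play_rows:
  moves: "40 -10 0 -20 255;90 -26 0 -40 255;140 -26 10 -60 255;173 -26 30 -80 255;173 -26 50 -87 255;173 -26 70 -87 255;173 -26 90 -87 255;173 -26 105 -87 255;173 -26 115 -87 255;173 -26 122 -87 255;173 -26 127 -87 255;173 -26 127 -87 255"

```text
time: 6.9
ee_pos: [440.4, -98.9, 74.2]
tool_rot: [3.142, -0.0, -3.119]
contact_force: [0.1, 0.5, -1.8]
grip_width: 13.1
```

```bash
python3 - <<'E'
from h import *
goto(440,-99,73.4,1)
E
```

```text
t 6.9 d [ 0.4 -0.1  0.8] roll 0.3 yaw [ 180.    -0.  -178.7] q7 1.64 F [ 0.08  0.53 -1.78] w 13.1
```

Emit:
play_rows:
  moves: "0 0 1 0 255;0 0 2 0 255;0 0 2 0 120;0 0 2 0 120;0 0 2 0 120;0 0 -30 0 120;0 0 -80 0 120;0 0 -130 0 120;0 0 -180 0 120;0 0 -180 0 120"

```text
time: 8.15
ee_pos: [442.4, -99.2, 258.0]
tool_rot: [-3.139, 0.006, -3.119]
contact_force: [0.2, 0.6, -0.4]
grip_width: 45.1
```

```bash
python3 - <<'E'
from h import *
p,im,d,X=wribs(440,-99,88)
goto(560,205,260,100)
E
```

```text
rib [316 149  14  56] c [440.2 -98.8] mean [438.9 -99.   87.2] size [55. 14.] yaw 0.9 col [93. 89. 85.]
t 8.2 d [-125.6  301.4   -4.4] roll 81.3 yaw [-179.9    0.2 -178.7] q7 1.76 F [-1.03 -0.18 -0.94] w 45.4
```

Old box is standing in the tray (rib top z 87, level). On to box A.

Emit:
play_rows:
  moves: "-126 301 -4 81 120;-126 301 -4 81 120;-126 301 -4 81 120;-126 301 -4 81 120;-126 301 -4 81 120;-126 301 -4 81 120;-126 301 -4 81 120;-126 301 -4 81 120;-126 301 -4 81 120;-126 301 -4 81 120;-126 301 -4 81 120"

```text
time: 9.57
ee_pos: [560.1, 204.5, 258.6]
tool_rot: [3.14, 0.002, 1.753]
contact_force: [-0.3, -0.0, 0.0]
grip_width: 45.0
```

```bash
python3 - <<'E'
from h import *
p,im,d,X=wribs(570,230,84,'w2.png',150)
goto(575,193,65,99)
E
```

```text
rib [350  57  19  62] c [579.6 300.1] mean [578.9 300.4  83.2] size [14. 56.] yaw 104.8 col [184. 179. 174.]
rib [215  83  29  58] c [453.8 254.6] mean [455.  255.5  82.9] size [56. 15.] yaw 85.1 col [ 98. 102.  96.]
rib [327 164  16  54] c [575.6 192.9] mean [575.2 194.2  83.2] size [14. 55.] yaw 98.0 col [132. 127. 121.]
rib [399 220  39  36] c [679.4 155.4] mean [675.9 158.7  80.3] size [39. 25.] yaw 47.9 col [174. 123.  46.]
t 9.62 d [-13.6  12.2 193.9] roll 1.4 yaw [1.799e+02 1.000e-01 1.004e+02] q7 -0.39 F [ 0.22 -0.52  0.12] w 45.2
```

View pics/w2.png

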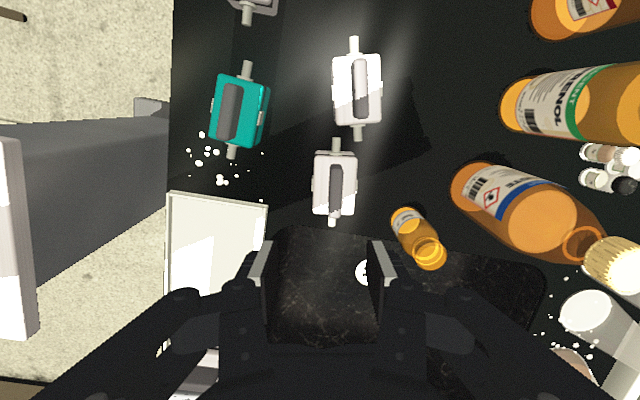

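A at px (335,190), B (357,88), decoy turquoise (240,110). Gripping A (576,193) and lifting it to weigh.

Emit:
play_rows:
  moves: "-14 13 50 2.4 120;-14 13 100 2.4 120;-14 13 140 2.4 120;-14 13 170 2.4 120;-14 13 184 2.4 120;-14 13 191 2.4 120;-14 13 191 2.4 120;-14 13 191 2.4 255;-14 13 191 2.4 255;-14 13 191 2.4 255;-14 13 191 2.4 255;-14 13 191 2.4 255;-14 13 191 2.4 255;-14 13 180 2.4 255;-14 13 160 2.4 255;-14 13 150 2.4 255;-14 13 150 2.4 255;-14 13 150 2.4 255;-14 13 150 2.4 255"

```text
time: 12.0
ee_pos: [575.4, 192.6, 108.3]
tool_rot: [3.141, 0.002, 1.711]
contact_force: [-0.9, -0.1, -7.0]
grip_width: 12.4
```

```bash
python3 - <<'E'
from h import *
for i in range(3):
    goto(440,-9,120,1); camera('wrist')
E
```

```text
t 12.0 d [-180.8 -162.2  -11.4] roll -83.0 yaw [1.8e+02 1.0e-01 9.8e+01] q7 -0.48 F [-0.88 -0.13 -6.96] w 12.4
t 12.05 d [-180.8 -162.3  -11.4] roll -83.0 yaw [1.8e+02 1.0e-01 9.8e+01] q7 -0.48 F [ 0.42 -0.53 -6.76] w 13.6
t 12.1 d [-180.9 -162.3  -11.4] roll -83.0 yaw [1.8e+02 1.0e-01 9.8e+01] q7 -0.48 F [-0.92  0.73 -7.11] w 12.8
```

A reads 7.0 N, so it is the loaded one and goes straight to the mixer. First I'll check the faucet's clearance on the path.

```bash
python3 - <<'E'
from h import *
for n in('scene','top'):
    z=np.load(n+'0.npz'); X=cloud(camera_params(n),z['d'])
    m=(z['d']>0)&(X[...,2]>100)&(X[...,2]<420)&(X[...,0]>500)&(X[...,0]<760)&(X[...,1]>-420)&(X[...,1]<50)&(z['im'].min(2)>90)
    q=X[m]
    for y in range(-400,50,40):
        s=q[(q[:,1]>=y)&(q[:,1]<y+40)]
        if len(s)>3: print(n,y,len(s),'xmin',s[:,0].min().round(),'z',s[:,2].min().round(),s[:,2].max().round())
goto(520,-40,185,95); goto(480,-270,185,94.3)
E
```

```text
scene -360 5851 xmin 500.0 z 100.0 420.0
scene -320 170 xmin 613.0 z 101.0 297.0
scene -280 519 xmin 678.0 z 100.0 301.0
scene -240 71 xmin 680.0 z 281.0 295.0
scene -200 105 xmin 678.0 z 205.0 294.0
scene -160 68 xmin 679.0 z 220.0 285.0
top -360 2875 xmin 500.0 z 100.0 420.0
top -320 211 xmin 602.0 z 101.0 296.0
top -280 337 xmin 672.0 z 100.0 300.0
top -240 56 xmin 675.0 z 275.0 295.0
top -200 89 xmin 671.0 z 207.0 294.0
top -160 46 xmin 675.0 z 212.0 285.0
t 12.15 d [-222.9  -87.5  -76.2] roll 3.0 yaw [1.799e+02 1.000e-01 9.800e+01] q7 -0.48 F [-0.07  0.03 -6.15] w 12.9
t 12.15 d [-445.1 -159.2  -75.9] roll 3.7 yaw [1.799e+02 1.000e-01 9.800e+01] q7 -0.48 F [-0.07  0.03 -6.15] w 12.9
```

Emit:
play_rows:
  moves: "-20 -8 -35 0 255;-50 -20 -76 1 255;-95 -38 -76 2 255;-140 -55 -76 3 255;-185 -72 -76 3 255;-230 -88 -76 3.7 255;-275 -100 -76 3.7 255;-320 -115 -76 3.7 255;-365 -130 -76 3.7 255;-405 -145 -76 3.7 255;-430 -154 -76 3.7 255;-445 -159 -76 3.7 255;-445 -159 -76 3.7 255;-445 -159 -76 3.7 255"

```text
time: 13.9
ee_pos: [480.8, -268.3, 185.1]
tool_rot: [3.14, 0.001, 1.648]
contact_force: [0.6, 0.6, -6.3]
grip_width: 12.9
```

```bash
python3 - <<'E'
from h import *
p,im,d,X=wribs(479,-270,89,'w3.png',80)
goto(480,-270,97,94.3)
look('wrist',p,['box_1_axle'])
E
```

```text
rib [278 137  36  20] c [ 451.9 -226. ] mean [ 451.5 -225.8   88.5] size [17. 12.] yaw 1.8 col [121. 121. 116.]
rib [329 137  37  21] c [ 500.3 -222.7] mean [ 500.4 -222.4   88.3] size [18. 12.] yaw 3.7 col [119. 119. 114.]
rib [226 170  15  16] c [ 406.6 -253.8] mean [ 406.7 -253.1   80.8] size [11.  5.] yaw 48.1 col [162. 159. 142.]
t 13.95 d [-1.6 -1.1 88.2] roll 0.2 yaw [1.799e+02 1.000e-01 9.450e+01] q7 0.43 F [-0.63  0.45 -5.79] w 12.9
```

View pics/w3.png

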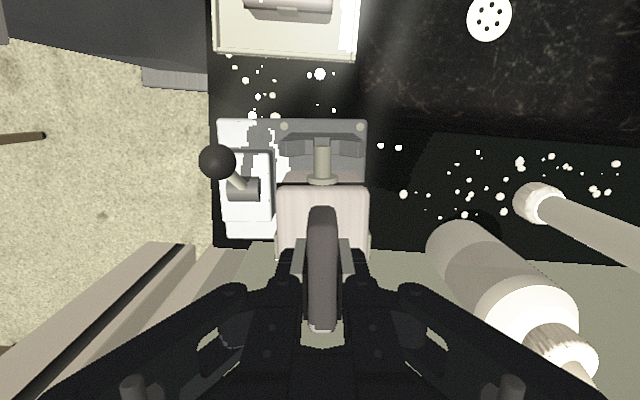

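Box A is held squarely, its axle end at px (322,160) pointing at the +y slot. Lowering.

Emit:
play_rows:
  moves: "-1.6 -1 15 0 255;-1.6 -1 30 0 255;-1.6 -1 40 0 255;-1.6 -1 50 0 255;-1.6 -1 58 0 255;-1.6 -1 66 0 255;-1.6 -1 73 0 255;-1.6 -1 79 0 255;-1.6 -1 84 0 255;-1.6 -1 86 0 255;-1.6 -1 86 0 255"

```text
time: 15.38
ee_pos: [480.0, -270.2, 99.2]
tool_rot: [3.14, 0.001, 1.648]
contact_force: [-0.2, 0.7, -6.2]
grip_width: 13.0
```

Emit:
play_rows:
  moves: "0 0 1 0 255;0 0 2 0 255;0 0 3 0 255;0 0 4 0 255;0 0 4 0 255"

```text
time: 16.0
ee_pos: [480.3, -270.3, 96.7]
tool_rot: [3.14, 0.002, 1.648]
contact_force: [-5.9, 3.2, 10.0]
grip_width: 12.9
```

Emit:
play_rows:
  moves: "0 0 0 0 200;0 0 0 0 120;0 0 0 0 120;0 0 0 0 120;0 0 -20 0 120;0 0 -60 0 120;0 0 -100 0 120;0 0 -100 0 120;0 0 -100 0 120;0 0 -100 0 120"

```text
time: 17.25
ee_pos: [479.5, -269.8, 195.4]
tool_rot: [3.142, 0.001, 1.649]
contact_force: [0.2, 0.0, -0.4]
grip_width: 44.8
```

```bash
python3 - <<'E'
from h import *
p,im,d,X=wribs(479,-270,112,'w4.png',80)
look('wrist',p,['box_1_axle','mixer_lever_tip'])
goto(404,-190,170,94.3)
goto(404,-190,105,94.3)
E
```

```text
rib [282 137  18  16] c [ 450.3 -226.2] mean [ 450.1 -226.    89.5] size [13. 12.] yaw 2.2 col [114. 114. 110.]
rib [347 137  19  17] c [ 502.  -222.7] mean [ 501.9 -222.4   89.4] size [14. 12.] yaw 5.1 col [115. 115. 110.]
rib [220 145  22  30] c [ 409.9 -240.3] mean [ 409.9 -238.7  112.8] size [23. 10.] yaw 63.3 col [49. 47. 44.]
rib [313 168  18  75] c [ 478.4 -270.3] mean [ 478.2 -269.   111.2] size [13. 55.] yaw 94.2 col [130. 124. 119.]
rib [285 243  16  16] c [ 456.3 -317.8] mean [ 456.3 -316.9   89.2] size [13. 13.] yaw 3.1 col [190. 189. 183.]
rib [344 243  16  16] c [ 508.1 -314. ] mean [ 508.1 -313.4   89.3] size [13. 12.] yaw 6.2 col [193. 193. 187.]
rib [287 278  57  28] c [ 479.  -346.6] mean [ 478.6 -346.8  115.8] size [ 3. 46.] yaw 178.9 col [145. 145. 125.]
mixer_lever_tip 0.58 [ 407. -240.  106.] [228. 162.]
t 17.4 d [ 85.6 -69.3  25.7] roll 0.2 yaw [1.80e+02 1.00e-01 9.45e+01] q7 0.44 F [-0.92 -0.21  0.61] w 44.7
t 17.4 d [ 85.6 -69.4  90.7] roll 0.2 yaw [1.80e+02 1.00e-01 9.45e+01] q7 0.44 F [-0.92 -0.21  0.61] w 44.7
```

A is seated: rib top z 111.2, same as the old box, yaw 94.2°. Next the lever: shut the fingers and come down on the +y side of the ball.

Emit:
play_rows:
  moves: "45 -35 0 0 255;86 -71 0 0 255;86 -71 0 0 255;86 -71 30 0 255;86 -71 60 0 255;86 -71 85 0 255;86 -71 95 0 255;86 -71 95 0 255;78 -71 95 0 255;70 -71 95 0 255"

```text
time: 18.65
ee_pos: [404.2, -206.8, 101.6]
tool_rot: [3.14, 0.002, 1.648]
contact_force: [0.5, -0.1, 0.6]
grip_width: 0.3
```

Emit:
play_rows:
  moves: "-10 0 0 0 255;-20 0 0 0 255;-30 0 0 0 255;-40 0 0 0 255;-50 0 0 0 255;-60 0 0 0 255;-68 0 0 0 255;-74 0 0 0 255;-79 0 0 0 255;-79 0 0 0 255"

```text
time: 19.9
ee_pos: [410.4, -286.0, 101.8]
tool_rot: [3.14, 0.003, 1.648]
contact_force: [0.3, 0.0, 1.1]
grip_width: 0.1
```

Emit:
play_rows:
  moves: "-3 0 0 0 255;-6 0 0 0 255;-6 0 0 0 255;10 0 0 0 255;40 0 0 0 255;60 0 -50 0 255;60 0 -100 0 255;60 0 -100 0 255;60 0 -100 0 255"

```text
time: 21.02
ee_pos: [405.3, -225.5, 201.3]
tool_rot: [3.14, 0.003, 1.648]
contact_force: [0.3, 0.2, -0.6]
grip_width: 0.2
```

```bash
python3 - <<'E'
from h import *
p,im,d,X=wribs(479,-270,112,'w5.png',110)
look('wrist',p,['box_1_axle','mixer_lever_tip'])
E
```

```text
rib [366 195  17  16] c [ 449.8 -226. ] mean [ 449.1 -225.6   89.3] size [14. 12.] yaw 1.7 col [81. 80. 77.]
rib [427 195  18  16] c [ 501.8 -222.7] mean [ 500.9 -222.1   89.4] size [14. 12.] yaw 3.2 col [154. 154. 148.]
rib [391 222  26  66] c [ 477.9 -267.8] mean [ 476.6 -265.   110.8] size [14. 50.] yaw 94.4 col [108. 103.  98.]
rib [418 289  14   9] c [ 508.9 -310.2] mean [ 508.3 -310.1   89. ] size [ 7. 14.] yaw 157.3 col [121. 121. 116.]
rib [316 321  12  24] c [ 413.4 -346.5] mean [ 413.3 -346.8  116.1] size [10.  3.] yaw 4.0 col [103. 103.  88.]
rib [409 326  23  24] c [ 504.3 -346.8] mean [ 506.4 -346.9  111.3] size [ 2. 14.] yaw 179.4 col [104. 104.  89.]
```

View pics/w5.png

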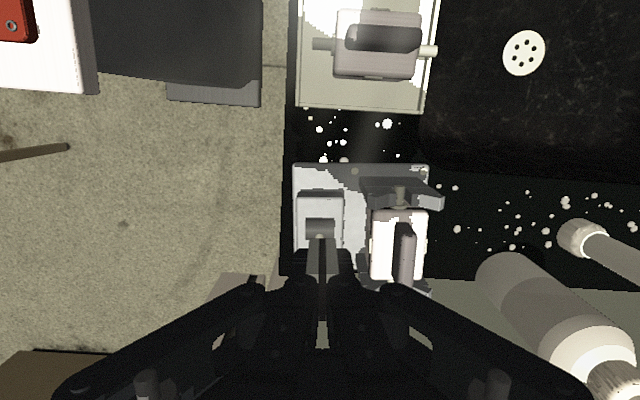

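The box still hangs in the slots (400,240). The lever rod now leans to -y under the fingers, at about (318,235), but the ball itself is hidden. I'll check it once the arm has moved off to box B.

```bash
python3 -c "
from h import *
goto(450,-60,265,100); goto(562,310,265,104)"
```

```text
t 21.18 d [161.5  57.8 -64.8] roll -5.6 yaw [1.80e+02 1.00e-01 9.44e+01] q7 0.49 F [ 0.08  0.53 -0.13] w -0.1
t 21.18 d [521.7 198.  -65.2] roll -9.6 yaw [1.80e+02 1.00e-01 9.44e+01] q7 0.49 F [ 0.08  0.53 -0.13] w -0.1
```

Emit:
play_rows:
  moves: "20 10 -65 0 120;80 30 -65 -6 120;140 55 -65 -6 120;200 78 -65 -6 120;260 100 -65 -6 120;320 122 -65 -10 120;380 145 -65 -10 120;440 168 -65 -10 120;490 186 -65 -10 120;522 198 -65 -10 120;522 198 -65 -10 120;522 198 -65 -10 120"

```text
time: 22.68
ee_pos: [561.8, 309.6, 263.7]
tool_rot: [-3.14, 0.002, 1.822]
contact_force: [0.8, -0.9, 0.4]
grip_width: 44.8
```

```bash
python3 - <<'E'
from h import *
p,im,d,X=wribs(540,330,84,None,200)
goto(580,300,68,104.5)
for n in('scene','top'):
    p,im,d=shot(n); look(n,p,['mixer_lever_tip','old_box_axle'])
    u,v=px(p,[[440,-270,80]])[0].astype(int)
    cv2.imwrite(f'pics/{n}_mix.png',cv2.resize(im[v-40:v+40,u-50:u+50],None,fx=6,fy=6,interpolation=cv2.INTER_CUBIC)[:,:,::-1])
    X=cloud(p,d); m=(d>0)&(im.max(2)<60)&(X[...,2]>80)&(X[...,2]<125)&(abs(X[...,0]-405)<25)&(X[...,1]<-200)&(X[...,1]>-340)
    print(n,m.sum(),X[m].mean(0) if m.any() else '')
E
```

```text
rib [225  32  28  64] c [452.1 398. ] mean [453.3 398.5  83. ] size [15. 56.] yaw 90.4 col [127. 121. 114.]
rib [330 162  14  54] c [579.3 300.3] mean [578.5 301.8  83.1] size [14. 56.] yaw 104.8 col [132. 125. 120.]
rib [204 174  29  52] c [453.7 255.1] mean [454.8 256.8  83. ] size [56. 14.] yaw 85.1 col [111. 109. 105.]
t 22.73 d [-12.7  15.3 196.1] roll -0.1 yaw [-1.799e+02  1.000e-01  1.044e+02] q7 -0.56 F [-0.01  0.21  0.35] w 45.2
mixer_lever_tip 0.46 [ 411. -319.   99.] [275. 114.]
old_box_axle 0.97 [ 444. -102.   38.] [307. 169.]
scene 29 [ 415.04018947 -311.02817147  110.578056  ]
mixer_lever_tip 0.72 [433.  -5.  -6.] [343. 236.]
mixer_lever_tip 0.51 [ 412. -313.  108.] [434. 206.]
old_box_axle 0.74 [446. -97.  40.] [368. 221.]
top 38 [ 406.25916611 -308.50385085  108.74802214]
```

View pics/scene_mix.png

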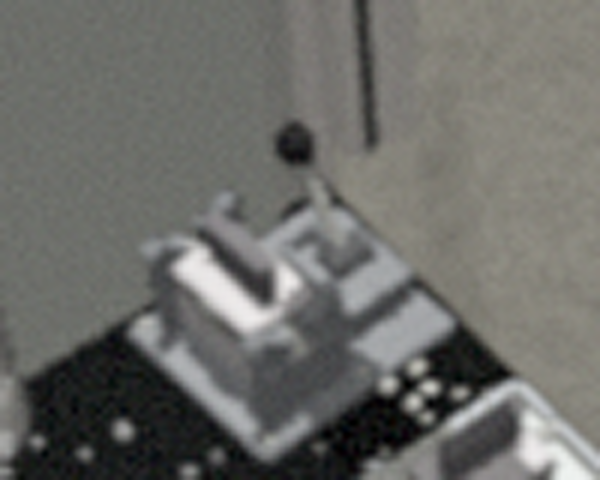

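The ball (crop px 295,143) now leans to -y, at y ≈ -313: fully over. The loaded box hangs in place. Picking B.

Emit:
play_rows:
  moves: "-13 14.5 50 0 120;-13 14.5 100 0 120;-13 14.5 140 0 120;-13 14.5 170 0 120;-13 14.5 187 0 120;-13 14.5 195 0 120;-13 14.5 195 0 120;-13 14.5 195 0 255;-13 14.5 195 0 255;-13 14.5 195 0 255;-13 14.5 195 0 255;-13 14.5 195 0 255;-13 14.5 195 0 255;-13 14.5 180 0 255;-13 14.5 155 0 255;-13 14.5 130 0 255;-13 14.5 110 0 255;-13 14.5 110 0 255;-13 14.5 110 0 255"

```text
time: 25.4
ee_pos: [579.2, 299.9, 154.2]
tool_rot: [-3.141, 0.002, 1.821]
contact_force: [-0.2, 0.4, -3.7]
grip_width: 13.0
```

```bash
python3 - <<'E'
from h import *
goto(440,-9,150,1)
E
```

```text
t 25.4 d [-264.7 -211.4    4.9] roll -76.7 yaw [-1.800e+02  1.000e-01  1.043e+02] q7 -0.58 F [-0.24  0.38 -3.73] w 13.0
```

Emit:
play_rows:
  moves: "-40 -32 0 -10 255;-80 -64 0 -20 255;-120 -96 0 -30 255;-160 -128 0 -40 255;-200 -160 0 -50 255;-240 -190 0 -60 255;-265 -211 0 -70 255;-265 -211 10 -77 255;-265 -211 30 -77 255;-265 -211 50 -77 255;-265 -211 65 -77 255;-265 -211 74 -77 255;-265 -211 78 -77 255;-265 -211 80 -77 255;-265 -211 80 -77 255"

```text
time: 27.28
ee_pos: [440.8, -9.3, 75.3]
tool_rot: [-3.139, 0.001, -3.118]
contact_force: [0.4, 0.9, -2.0]
grip_width: 12.9
```

```bash
python3 - <<'E'
from h import *
goto(440,-9,72,1)
E
```

```text
t 27.27 d [0.8 0.3 3.3] roll 0.4 yaw [-179.9    0.  -178.6] q7 1.31 F [ 0.39  0.91 -1.96] w 12.9
```

Emit:
play_rows:
  moves: "0 0 2 0 255;0 0 3.5 0 255;0 0 4.5 0 255;0 0 4.5 0 120;0 0 4.5 0 120;0 0 4.5 0 120;0 0 -30 0 120;0 0 -80 0 120;0 0 -130 0 120;0 0 -190 0 120;0 0 -190 0 120"

```text
time: 28.65
ee_pos: [442.9, -8.9, 269.1]
tool_rot: [-3.135, 0.007, -3.118]
contact_force: [-0.1, -0.5, -1.0]
grip_width: 45.5
```

```bash
python3 - <<'E'
from h import *
p,im,d,X=wribs(440,-50,88,None,130)
goto(440,400,265,91)
E
```

```text
rib [231 145  21  54] c [440.1 -98.9] mean [439.1 -97.7  86.9] size [55. 15.] yaw 1.4 col [93. 90. 86.]
rib [316 147  13  54] c [440.2  -9.7] mean [439.5  -9.7  87.3] size [55. 13.] yaw 1.3 col [101.  97.  93.]
t 28.7 d [-7.700e+00  4.091e+02 -3.000e-01] roll -89.7 yaw [-179.7    0.2 -178.7] q7 1.68 F [-0.05  0.28  0.05] w 45.3
```

Emit:
play_rows:
  moves: "-8 60 0 10 120;-8 120 0 20 120;-8 180 0 30 120;-8 240 0 40 120;-8 300 0 50 120;-8 360 0 60 120;-8 409 0 70 120;-8 409 0 80 120;-8 409 0 90 120;-8 409 0 90 120;-8 409 0 90 120"

```text
time: 30.08
ee_pos: [439.0, 400.8, 262.4]
tool_rot: [3.141, 0.006, 1.592]
contact_force: [0.8, -0.6, 1.5]
grip_width: 45.4
```

```bash
python3 - <<'E'
from h import *
p,im,d,X=wribs(452,398,84,'w6.png',120)
goto(452.5,398,68,90.4)
E
```

```text
rib [328 152  15  54] c [452.  398.8] mean [451.7 399.5  83.3] size [54. 14.] yaw 89.8 col [132. 126. 120.]
rib [329 266  12  16] c [455.5 280.7] mean [455.  281.   80.9] size [13.  5.] yaw 0.8 col [102.  97.  92.]
t 30.12 d [ -1.4  13.  194.6] roll 0.6 yaw [179.9   0.4  91. ] q7 -1.05 F [ 0.1   0.81 -0.25] w 45.3
```

View pics/w6.png

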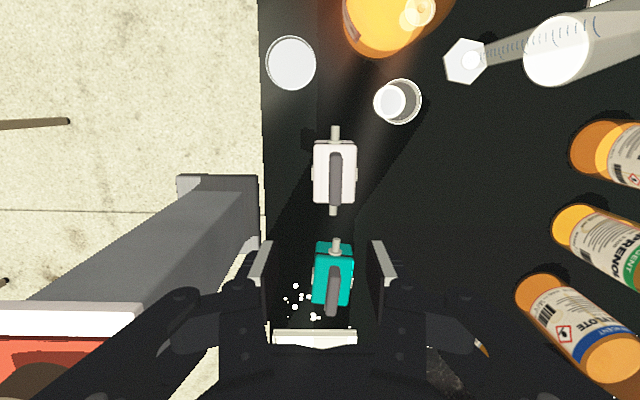

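Box C at px (335,172), the decoy (333,275) is separate, the beaker (397,100) is clear. Picking C.

Emit:
play_rows:
  moves: "0 13 50 1 120;0 13 100 1 120;0 13 140 1 120;0 13 170 1 120;0 13 187 1 120;0 13 194 1 120;0 13 194 1 120;0 13 194 1 255;0 13 194 1 255;0 13 194 1 255;0 13 194 1 255;0 13 194 1 255;0 13 194 1 255;0 13 180 1 255;0 13 155 1 255;0 13 130 1 255;0 13 95 1 255;0 13 95 1 255;0 13 95 1 255"

```text
time: 32.5
ee_pos: [452.1, 399.5, 167.1]
tool_rot: [3.141, 0.007, 1.57]
contact_force: [-0.2, 0.3, -1.9]
grip_width: 13.1
```

```bash
python3 - <<'E'
from h import *
goto(440,78,168,1)
E
```

```text
t 32.5 d [-321.5  -11.9    1.4] roll 89.0 yaw [180.    0.4  90. ] q7 -1.1 F [-0.2   0.28 -1.94] w 13.1
```

Emit:
play_rows:
  moves: "-15 35 0 -5 255;-50 70 0 -10 255;-95 75 0 -20 255;-145 75 0 -30 255;-195 75 0 -40 255;-245 60 0 -50 255;-285 30 0 -60 255;-310 0 0 -70 255;-321 -12 0 -80 255;-321 -12 0 -91 255;-321 -12 25 -91 255;-321 -12 50 -91 255;-321 -12 70 -91 255;-321 -12 84 -91 255;-321 -12 91 -91 255;-321 -12 93 -91 255;-321 -12 93 -91 255"

```text
time: 34.62
ee_pos: [440.2, 77.9, 76.8]
tool_rot: [-3.134, 0.001, -3.125]
contact_force: [0.0, -0.1, -2.6]
grip_width: 12.8
```

```bash
python3 - <<'E'
from h import *
goto(440,78,71,1)
E
```

```text
t 34.62 d [0.3 0.1 5.8] roll -0.0 yaw [-1.796e+02  1.000e-01 -1.790e+02] q7 1.05 F [ 0.03 -0.12 -2.63] w 12.8
```

Emit:
play_rows:
  moves: "0 0 2 0 255;0 0 4 0 255;0 0 5 0 255;0 0 6 0 255;0 0 6 0 120;0 0 6 0 120;0 0 6 0 120;0 0 -30 0 120;0 0 -80 0 120;0 0 -130 0 120;0 0 -190 0 120;0 0 -190 0 120;0 0 -190 0 120"

```text
time: 36.25
ee_pos: [439.9, 79.0, 266.4]
tool_rot: [-3.133, 0.001, -3.125]
contact_force: [-0.7, -0.1, 0.0]
grip_width: 45.2
```

```bash
python3 - <<'E'
from h import *
p,im,d,X=wribs(440,0,88,None,170)
for n in('scene','top'):
    p,im,d=shot(n,n+'_end.png'); look(n,p,['mixer_lever_tip','old_box_axle','box_1_axle','small_beaker','wash_bottle','amber_jar'])
print(status.get_obs())
E
```

```text
rib [146 148  31  54] c [439.8 -98.2] mean [439.  -96.9  86.7] size [55. 14.] yaw 0.3 col [100.  97.  91.]
rib [232 150  22  54] c [440.1  -9.2] mean [439.   -8.2  86.9] size [55. 15.] yaw 0.7 col [102.  98.  94.]
rib [315 152  14  54] c [440.8  77.3] mean [439.7  77.   87.1] size [55. 14.] yaw 0.5 col [107. 102.  98.]
mixer_lever_tip 0.5 [ 410. -321.  103.] [275. 113.]
old_box_axle 0.81 [ 446. -102.   38.] [306. 169.]
small_beaker 0.69 [519. 474.  -1.] [408. 316.]
wash_bottle 0.9 [ 641. -339.   -2.] [222. 161.]
old_box_axle 0.62 [448. -95.  37.] [367. 221.]
box_1_axle 0.18 [ 638. -335.    0.] [411. 177.]
small_beaker 0.61 [519. 479.  -1.] [201. 240.]
small_beaker 0.27 [688. 156.   3.] [284. 188.]
wash_bottle 0.8 [ 641. -336.    0.] [411. 176.]
amber_jar 0.49 [687. 158.   2.] [283. 188.]
{'time': 37.0, 'q': array([ 1.0643603 , -0.13245131, -1.21649972,  1.84691516, -0.1199938 ,
        1.34228865,  1.465723  ]), 'dq': array([-3.37530168e-05,  8.95409348e-05,  1.20300265e-03,  1.13675508e-03,
       -2.08085467e-04,  6.44680478e-04, -1.70347829e-03]), 'effort': array([-7.94128136e-03, -7.38193005e+00,  4.85120997e+00, -4.02365971e+01,
        6.13289326e-02, -4.16657067e-04, -3.94678282e-04]), 'ee_pos': array([440.04999576,  79.33207143, 266.81185501]), 'tool_rot': array([-3.13435895e+00,  1.13882474e-03, -3.12467938e+00]), 'contact_force': array([0.17580738, 0.15192354, 0.21633114]), 'torque': array([-0.00198728, -0.06532125, -0.01811562]), 'grip_width': 45.359049592238925}
```

View pics/scene_end.png

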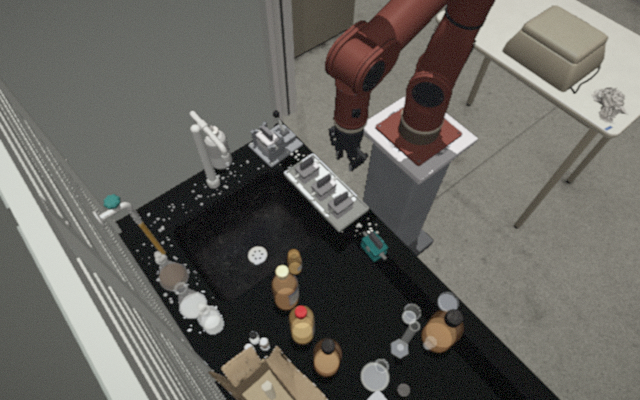

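The final picture shows three boxes upright in the tray (305,168), (322,185) and (342,202), the loaded box in the mixer at (270,140), the lever over at (276,115), and the decoy untouched. The bottles and beaker stand where they were. Handing in.

```bash
python3 -c "
from h import *
print(arm.job_done())"
```

```text
the job is handed in; nothing more can be done
None
```

I finished the job and handed it in at about 37 s of robot time. It gave no verdict.

- **Old box:** I lifted it out of the mixer and stood it in the tray.
- **Loaded box:** the box nearest the sink weighed about 7 N, against 2–4 N for each of the other two. I hung it in the mixer and threw the lever over.
- **Empty boxes:** the other two stand in the tray beside the old one. I did not touch the turquoise look-alike.

**Last checks**
- **Mixer box:** just after I let go, its rib top was at z 111 mm, the same as the old box before I lifted it. It lay in line with the slots, and a later picture still showed it hanging there.
- **Lever:** the ball lies about 38 mm to the far (-y) side, which is its full throw. The cameras differ by up to 12 mm on its position (y -309 to -321), but all of them put it past 0.85 rad.
- **Tray:** the three rib tops are level at z 87 mm. The boxes lie within 90 mm of the tray's centre along y and about 5 mm along x.
- **Bystanders:** the beaker and bottles stand where they started.

**Detection disagreements:** one low-score box detection (0.18) fell on the wash bottle, and one weak beaker detection (0.27) fell on the amber bottle. I discounted both as false.

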